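# Pack long hex nuts into the picking tray

### The arm

A 6-joint arm with a two-finger parallel gripper is mounted at the origin on the work surface. World frame = base frame: x ahead of the robot, y to its left, z up, the work surface at z = 0. Lengths are in m, angles in degrees, forces in N, time in s.
With the tool pointing down it reaches from about 0.325 to 0.85 m from the base axis. Payload 15.5 kg.
Tool frame: the origin (TCP) lies at the very end of the fingers, on their centre line; the grasp point (between the pads) lies arm.grip_depth behind it (arm.grip_depth is the distance from the TCP to the grasp point, in m); z points along the fingers, y is the direction in which the jaws open and shut (so a half turn about z gives the same grasp; the last joint's range is limited). The gripper opens to 91 mm and grips with 3 to 60 N. Pads are 32 mm wide; open, the fingers measure 118 mm over their backs; the gripper's body (76 mm by 178 mm) begins 60 mm behind the grasp point.
Start: joints at [71.648, 28.281, 77.091, -0, 74.628, -5.472], TCP at [0.139, 0.609, 0.19] pointing down, gripper open.
Joint ranges: [-166.48, 166.48], [-47.26, 123.95], [12.59, 153.08], [-70.14, 250.14], [6.76, 159.57], [-176.63, 176.63]. Speed limits (degrees/s): [108.29, 108.29, 147.25, 172.46, 172.46, 172.46].

### API

Orientations are given as a 3x3 rotation matrix whose columns are the frame's x, y, z axes.
In Python, from rig import arm gives the robot as it stands. Calls block until the motion is done:
- arm.move_to(position, orientation): joint-space move of the TCP to a pose.
- arm.move_l(position, orientation=None, feed=0.15): straight line of the TCP; orientation=None keeps the orientation; feed is the mean speed in m/s.
- arm.move_joints(angles): joint-space move.
- arm.grip(opening): finger opening in m; the grip force is fixed at half the most; returns when the fingers have stopped.
- arm.sleep(seconds).
- arm.solve_ik(position, orientation): joint angles nearest the present ones, or None.
- arm.snapshot(name): name is "scene" or "top"; returns the picture (384x512x3 uint8, red, green, blue); there is no depth.
- arm.get_calibration(name): a dict with "intrinsics" (3x3 intrinsics, pixels), "k1" (the pictures are not rectified: a ray, as slopes to the right and down, at radius r is drawn at 1 + k1 r^2 times it, then the intrinsics apply), "cam_to_world" (4x4, takes a point from camera to world coordinates). Camera axes: x right, y down, z forward; pixel columns grow to the right and rows downward; lengths in m; the calibration is good to about 2 mm. A picture is of the moment at which its call begins. get_calibration takes no time and is no camera call.
A pose or a line that the arm cannot do raises arm.Unreachable and nothing moves.
- arm.sign_off(): hands the job in, once; it reports no verdict.
Readings, each from a call of its own:
- arm.current_t(): time.
- arm.current_joint_positions(): joint angles.
- arm.current_dq(): joint speeds.
- arm.current_tau(): joint torques, N m.
- arm.current_ee_pos(): TCP position.
- arm.current_tool_rot(): TCP orientation.
- arm.current_force(): force on the tool from outside, world axes, zero at the start.
- arm.current_torque(): the same for the moment, N m.
- arm.current_width(): finger opening in m.
Only numpy, scipy, OpenCV 4.12 (cv2) and the standard library are available. Lean on these libraries where they do the work, as an engineer would, in place of code of your own. Each camera call takes 0.05 s, during which the arm holds its last target.

### The job

Pack the two loose large hex nuts, bores upright, into the shallow blue tray with the one that already stands in its corner, and leave that one where it is. The three should form a close triangle, each nut flat face to flat face with the other two, with gaps of less than a centimetre, and all resting flat on the tray's floor. The small hex nut, the square nut, the round collar and the washer on the bench are not part of this order.

Things in the scene. Friction and masses are not known exactly. Their poses are not given: they have to be found in the camera images.
- tray: Shallow open blue plastic tray with pale rim, fixed. Outside 160 mm along x, 150 mm along y, 16 mm high; walls and floor 5 mm thick (inner floor 5 mm above the bench, inside 150 x 140 mm). Origin: centre of underside. nut_packed stands in its -x, -y corner, centre about 40 mm from the tray's in x and in y; the rest is empty.
- nut_packed: Steel hex nut in the tray: 50 mm across flats, 57.7 across corners, 40 tall, bore 30, about 0.42 kg, loose. Origin: centre of underside; z up the bore. Flats face 30, 90, 150, 210, 270 and 330 deg from its +x (a flat at +y, a corner at +x). Its axes are nearly the tray's; tray walls stand 5 to 6 mm off at its -x and -y, so neighbours fit only at its 30 and 90 deg flats.
- nut_a: Loose steel hex nut, same as nut_packed (50 mm across flats, 40 tall, bore 30, about 0.42 kg), standing bore upright on the bench, any yaw. Origin: centre of underside; a flat at +y, a corner at +x, z up.
- nut_b: Second loose nut, same as nut_a; either may take either place. Standing among them, 90 mm or more centre to centre, are other steel pieces: hex nut 32 mm across flats, 26 tall; square nut 42 wide, 30 tall; round collar 52 in diameter, 40 tall; washer 60 in diameter, 8 thick.
Not all that is in view belongs to the job. Leave any pink or purple look-alike of the nut_a alone.

How it is judged:
By the outcome, as a careful person would: the job done as asked, in the order asked, and still so for the second after the job is handed in, with the robot touching nothing.
It also fails if it takes over 51 s, if anything falls off the work surface, if the arm or the gripper's body presses on something with over 40 N, if the wrist force passes 120 N, or if a joint passes its speed limit or range.

## Working session

There is one attempt and no reset: what is moved stays moved. The work goes in short steps, each a Python script; the robot and the scene stay as the last script left them, time stands still between calls to the robot, and variables do not carry over. Pictures are saved under pics/ and viewed, and the job is handed in when it is done.

```bash
mkdir -p pics; ls; python3 - <<'E'
from rig import arm
import cv2,numpy as np
for n in("scene","top"):
    im=arm.snapshot(n); np.save(f"pics/{n}0.npy",im)
    cv2.imwrite(f"pics/{n}0.png",cv2.resize(im[:,:,::-1],(800,600),interpolation=cv2.INTER_CUBIC))
    c=arm.get_calibration(n);print(n,c)
print(arm.grip_depth,arm.current_t(),arm.current_tool_rot())
E
```

```text
pics
scene {'intrinsics': array([[415.06501658,   0.        , 259.15066328],
       [  0.        , 415.06501658, 184.59619377],
       [  0.        ,   0.        ,   1.        ]]), 'k1': -0.10183779318332929, 'cam_to_world': array([[ 0.03023359,  0.76871051, -0.6388819 ,  1.19333856],
       [ 0.99939083, -0.03439562,  0.00590861, -0.02381058],
       [-0.01743273, -0.63867135, -0.76928213,  0.7746302 ],
       [ 0.        ,  0.        ,  0.        ,  1.        ]])}
top {'intrinsics': array([[377.75925158,   0.        , 253.00890901],
       [  0.        , 377.75925158, 183.91367973],
       [  0.        ,   0.        ,   1.        ]]), 'k1': 0.035389796823125666, 'cam_to_world': array([[-0.01710332, -0.98524105,  0.17031603,  0.4721755 ],
       [-0.99972494,  0.0141172 , -0.0187285 , -0.00838598],
       [ 0.0160477 , -0.1705895 , -0.9852115 ,  0.79064707],
       [ 0.        ,  0.        ,  0.        ,  1.        ]])}
0.0188 0.1 [[-9.74836625e-01  2.22920206e-01 -3.69187078e-04]
 [ 2.22920471e-01  9.74836110e-01 -1.01097427e-03]
 [ 1.34530302e-04 -1.06783410e-03 -9.99999421e-01]]
```

View pics/top0.png

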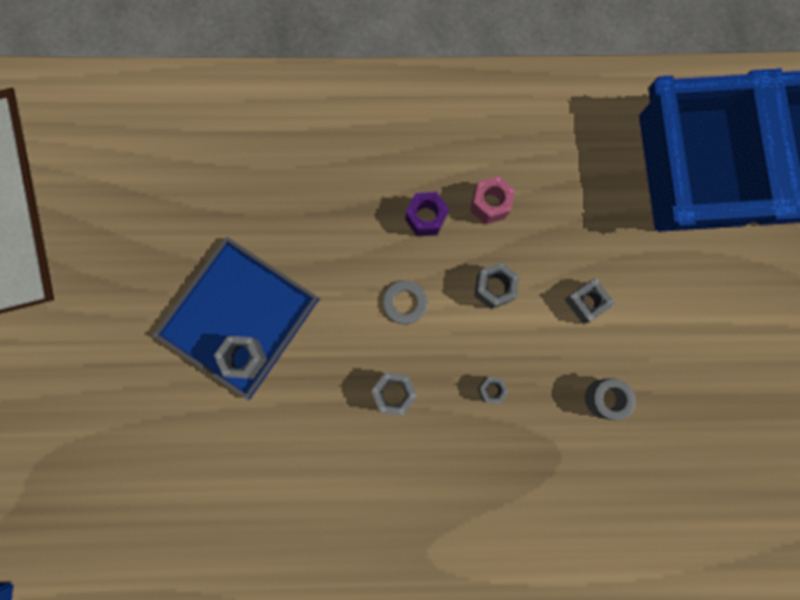

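View pics/scene0.png

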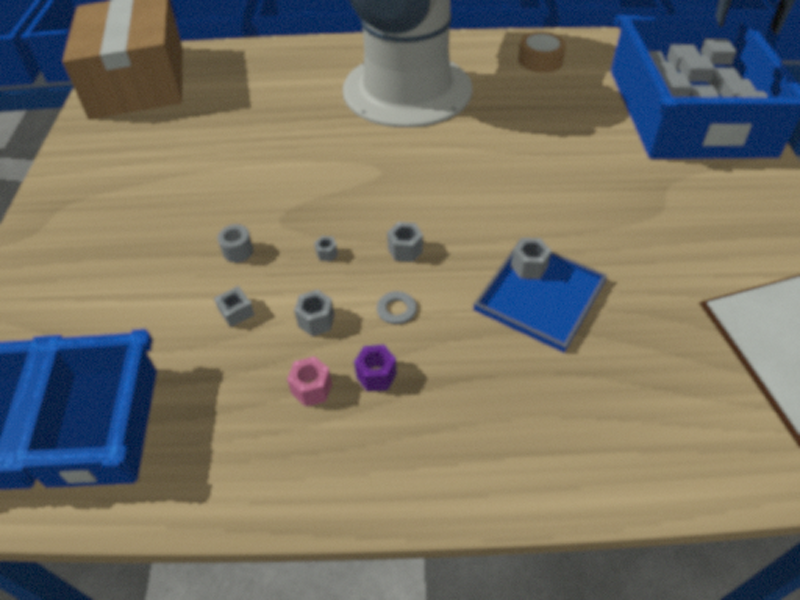

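The top view (800x600) could confuse me in several places:
- **Steel hex nuts:** large ones at (496,286) and (394,394), small one at (492,390), packed one in the tray at (240,357).
- **Other steel pieces:** square nut (591,300), collar (611,399), washer (404,302).
- **Look-alikes:** purple (427,213), pink (494,199).

I choose (496,286) and (394,394), and will check both in close crops.

```bash
cat > crop.py <<'E'
import cv2,numpy as np
def crop(im,x0,y0,w,h,s,out):
    c=cv2.resize(np.ascontiguousarray(im[y0:y0+h,x0:x0+w,::-1]),(w*s,h*s),interpolation=cv2.INTER_CUBIC)
    for x in range(x0-x0%10+10,x0+w,10):
        cv2.line(c,((x-x0)*s,0),((x-x0)*s,6),(0,0,255),1);cv2.putText(c,str(x),((x-x0)*s-10,18),0,.35,(0,255,255),1)
    for y in range(y0-y0%10+10,y0+h,10):
        cv2.line(c,(0,(y-y0)*s),(6,(y-y0)*s),(0,0,255),1);cv2.putText(c,str(y),(8,(y-y0)*s+4),0,.35,(0,255,255),1)
    cv2.imwrite(out,c)
E
python3 - <<'E'
import numpy as np
from crop import crop
t=np.load("pics/top0.npy")
crop(t,295,162,46,40,14,"pics/nutA.png")
crop(t,228,232,46,40,14,"pics/nutB.png")
crop(t,92,148,116,112,5,"pics/tray.png")
E
```

```text
(no output)
```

View pics/nutA.png

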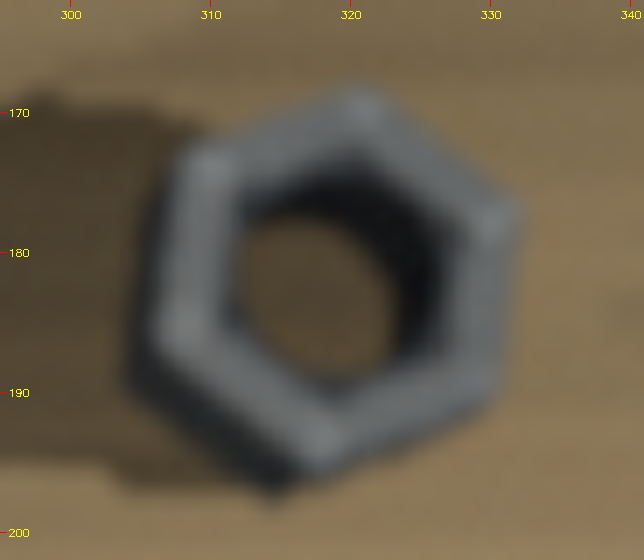

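View pics/nutB.png

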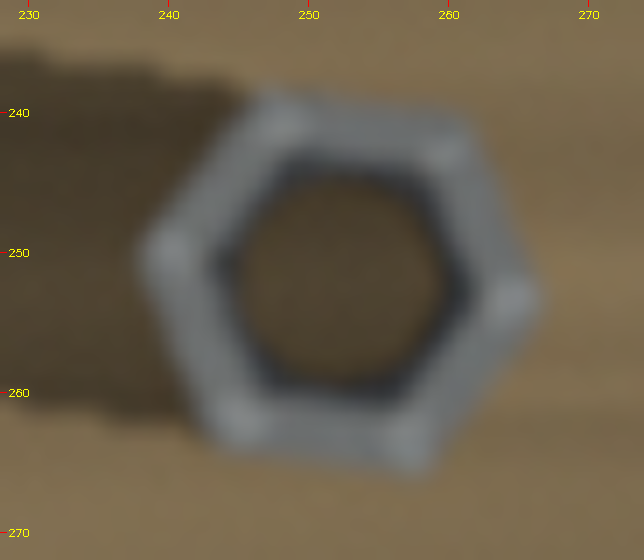

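View pics/tray.png

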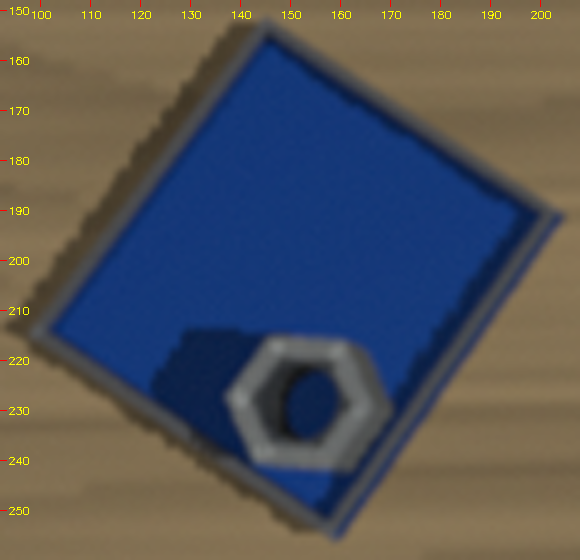

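```bash
python3 - <<'E'
import numpy as np
from crop import crop
t=np.load("pics/top0.npy");s=np.load("pics/scene0.npy")
crop(t,130,205,48,46,13,"pics/nutP.png")
import cv2
for n,(x,y) in dict(A=(182,182),B=(240,136),P=(318,145)).items(): crop(s,x,y,40,38,13,f"pics/s{n}.png")
cv2.imwrite("pics/s3.png",np.hstack([cv2.resize(cv2.imread(f"pics/s{n}.png"),None,fx=.51,fy=.51) for n in "ABP"]))
E
```

```text
(no output)
```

View pics/nutP.png

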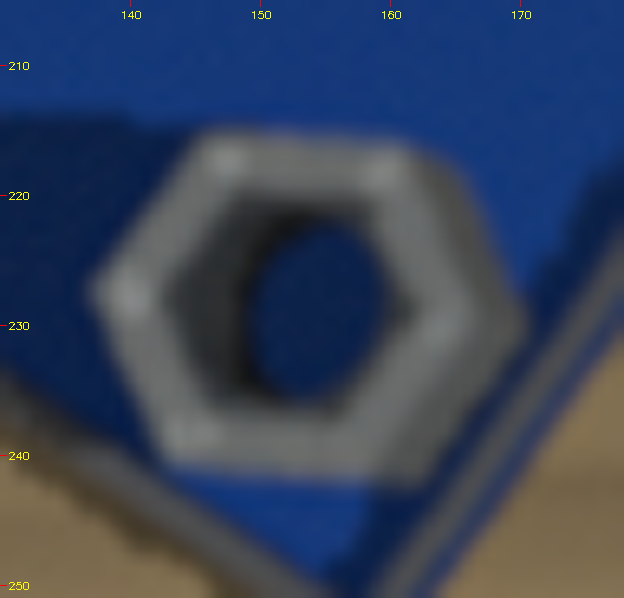

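View pics/s3.png

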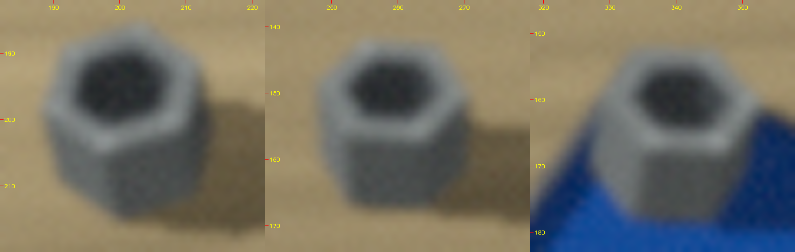

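```bash
cat > geo.py <<'E'
import numpy as np, cv2
from scipy.optimize import least_squares
from rig import arm
CAL={n:arm.get_calibration(n) for n in("scene","top")}
def proj(name,P):
    c=CAL[name];T=np.linalg.inv(c["cam_to_world"]);K=c["intrinsics"]
    R=T[:3,:3];P=np.asarray(P,float).reshape(-1,3)
    return cv2.projectPoints(P,cv2.Rodrigues(R)[0],T[:3,3],K,np.array([c["k1"],0,0,0]))[0][:,0]
def hexpts(x,y,yaw,z,R=.05/np.sqrt(3)):
    a=np.radians(yaw+60*np.arange(6)); return np.c_[x+R*np.cos(a),y+R*np.sin(a),np.full(6,z)]
def fit(model,obs,p0):
    "obs: list of (cam, z, pixels in crop-label coords); nearest-corner matching"
    def r(p):
        out=[]
        for cam,z,px in obs:
            q=proj(cam,model(*p,z)); px=np.array(px)-.5
            d=np.linalg.norm(px[:,None]-q[None],axis=2); out.append((px-q[d.argmin(1)]).ravel())
        return np.concatenate(out)
    best=min((least_squares(r,[p0[0],p0[1],w],x_scale=[.01,.01,10]) for w in p0[2]),key=lambda s:s.cost)
    return best.x,np.sqrt(np.mean(best.fun**2))
def topxy(px,z,name="top"):
    c=CAL[name];K=c["intrinsics"];u=cv2.undistortPoints(np.array([[px]],float)-.5,K,np.array([c["k1"],0,0,0]))[0,0]
    T=c["cam_to_world"];d=T[:3,:3]@np.r_[u,1];o=T[:3,3];return (o+d*(z-o[2])/d[2])[:2]
E
cat > f.py <<'E'
from geo import *
top=dict(A=[(309.3,172.3),(321,168),(332,177),(330.5,190),(318,195.7),(306.7,186)],
B=[(246.5,239),(260.7,240.3),(266.8,253.3),(258.5,265.5),(243.5,264),(237.5,250)],
P=[(145.2,215.3),(161.5,216),(166.5,229),(158,241.3),(142.7,240.5),(137,227.5)])
Ss=13*.51
sc={n:[(x/Ss+a,y/Ss+b) for x,y in v] for n,a,b,v in
 [("A",182,182,[(145,25),(205,68),(208,102),(103,152),(43,112),(60,48)]),
  ("B",240,136,[(362-265,41),(437-265,41),(468-265,97),(428-265,140),(350-265,137),(316-265,85)]),
  ("P",318,145,[(635-530,46),(722-530,46),(758-530,100),(727-530,150),(640-530,143),(598-530,98)])]}
for n in "ABP":
    z=.045 if n=="P" else .04
    c=np.mean(top[n],0);p0=[*topxy(c,z),range(0,60,10)]
    for o in ([("top",z,top[n])],[("scene",z,sc[n])],[("top",z,top[n]),("scene",z,sc[n])]):
        p,e=fit(hexpts,o,p0);print(n,p.round(4),p[2]%60,e.round(2))
def tr(x,y,w,z):
    a=np.radians(w);R=np.array([[np.cos(a),-np.sin(a)],[np.sin(a),np.cos(a)]])
    q=np.array([[.08,.075],[-.08,.075],[-.08,-.075],[.08,-.075]])@R.T+[x,y];return np.c_[q,np.full(4,z)]
o=[(145,153),(202.5,190),(158,252.7),(98.5,215)]
print("tray",fit(tr,[("top",.016,o)],[*topxy(np.mean(o,0),.016),range(0,360,15)]))
for w in range(0,360,45):
    p,e=fit(tr,[("top",.016,o)],[*topxy(np.mean(o,0),.016),[w]]);print(p,e)
for n,q in dict(washer=(258,192.5),small=(315,249),sq=(378,192),collar=(390.5,255.5)).items(): print(n,topxy(q,.025))
E
python3 f.py
```

```text
A [ 0.6061 -0.1564 49.4727] 49.47270518930958 0.49
A [ 0.6054 -0.1516 53.6595] 53.65951192359386 1.34
A [ 0.6057 -0.1543 -8.8002] 51.199787514593524 1.34
B [ 4.68000e-01 -1.79000e-02  2.30209e+01] 23.020884690786154 0.31
B [ 4.68600e-01 -1.54000e-02  2.33938e+01] 23.393794300109647 0.27
B [ 4.68200e-01 -1.69000e-02  2.31561e+01] 23.156126675314272 0.5
P [ 0.5173  0.1772 25.5985] 25.59847890021139 0.37
P [ 0.5163  0.179  23.9609] 23.96086864547958 0.47
P [ 0.5171  0.1778 25.0582] 25.058153286189427 0.53
tray (array([5.72699403e-01, 1.87131610e-01, 3.25999191e+02]), np.float64(1.4234927543557094))
[  0.5726994    0.18713161 -34.00080473] 1.4234927543580331
[ 0.57254002  0.18734985 55.92731231] 2.836982016114265
[ 0.57254002  0.18734985 55.92731686] 2.836982016115356
[  0.5726994    0.18713161 145.9991907 ] 1.4234927543557099
[  0.5726994    0.18713161 145.99919545] 1.423492754358246
[5.72540020e-01 1.87349852e-01 2.35927313e+02] 2.8369820161142663
[5.72540020e-01 1.87349852e-01 2.35927317e+02] 2.836982016115422
[5.72699403e-01 1.87131610e-01 3.25999191e+02] 1.4234927543557094
washer [ 0.58758186 -0.03185984]
small [ 0.47173574 -0.14364897]
sq [ 0.58506604 -0.2782901 ]
collar [ 0.45690129 -0.29343803]
```

Both choices hold up: the crops show plain steel hexes about 57 mm across corners. A is centred near pixel (319,182) and B near (252,252). The packed nut is at (152,228), in the tray's -x,-y corner with tray yaw about -34°. Next I check IK, then pick B.

```bash
cat > mv.py <<'E'
from geo import *
P=np.array([.5172,.1775]);YP=-34.6;D=.0555
u=lambda a:np.array([np.cos(np.radians(a)),np.sin(np.radians(a))])
P1=P+D*u(YP+30);P2=P+D*u(YP+90)
def ori(phi):
    c,s=u(phi);return np.array([[-s,c,0],[c,s,0],[0,0,-1.]])
H=.015
E
python3 - <<'E'
from mv import *
print(P1,P2)
def show(n,p,phis):
    for f in phis:
        q=arm.solve_ik([*p,.1],ori(f)); print(n,f,None if q is None else np.round(q,0))
show("B",(.4682,-.0169),[53.1,113.1,-7,-67]); show("A",(.606,-.156),[20,80,140,-100,-40])
show("P1",P1,[55.4,-124.6]);show("P2",P2,[-4.6,175.4])
E
```

```text
[0.57252123 0.17304896] [0.54871533 0.22318407]
B 53.1 [ -9.  23. 105.  -0.  52. -62.]
B 113.1 [  -9.   23.  105.   -0.   52. -122.]
B -7 [ -9.  23. 105.  -0.  52.  -2.]
B -67 [ -9.  23. 105.  -0.  52.  58.]
A 20 [-20.  34.  83.  -0.  64. -40.]
A 80 [ -20.   34.   83.   -0.   64. -100.]
A 140 [ -20.   34.   83.   -0.   64. -160.]
A -100 [-20.  34.  83.  -0.  64.  80.]
A -40 [-20.  34.  83.  -0.  64.  20.]
P1 55.4 [ 11.  32.  87.  -0.  61. -44.]
P1 -124.6 [ 11.  32.  87.  -0.  61. 136.]
P2 -4.6 [16. 31. 88. -0. 61. 21.]
P2 175.4 [  16.   31.   88.   -0.   61. -159.]
```

```bash
cat >> mv.py <<'E'
def pick(p,phi):
    R=ori(phi);arm.grip(.072)
    arm.move_to([*p,.10],R);arm.move_l([*p,H],feed=.08);print("t",arm.current_t(),"F",arm.current_force().round(1))
    arm.grip(.03);print("w",arm.current_width(),arm.current_force().round(1))
    arm.move_l([*p,.10],feed=.12);print("w",arm.current_width(),arm.current_force().round(1),arm.current_t())
def snap(tag):
    for n in("top","scene"): np.save(f"pics/{n}{tag}.npy",arm.snapshot(n))
E
python3 - <<'E'
from mv import *
from crop import crop
pick((.4682,-.0169),-7)
arm.move_to([*P2,.10],ori(-4.6)); snap("1")
t=np.load("pics/top1.npy");crop(t,90,90,200,150,4,"pics/t1.png")
t=np.load("pics/scene1.npy");crop(t,250,60,200,150,4,"pics/s1.png")
print(arm.current_ee_pos(),arm.current_t())
E
```

```text
t 4.3417 F [-0.4 -0.8 -0.7]
w 0.029969866819129307 [-4.2  0.6 22.1]
w 0.029955291738297914 [-0.2  0.7 -0.2] 5.9833
[0.54858729 0.22155882 0.09994329] 7.075
```

View pics/s1.png

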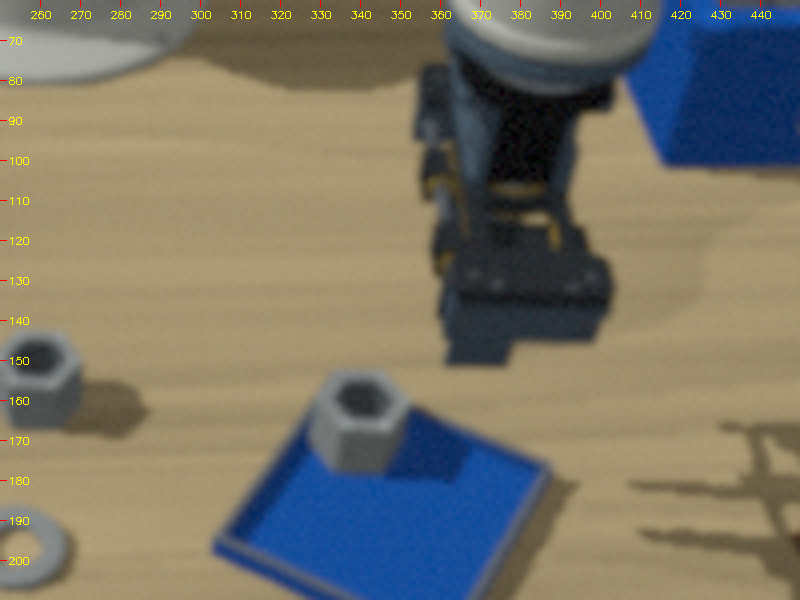

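View pics/t1.png

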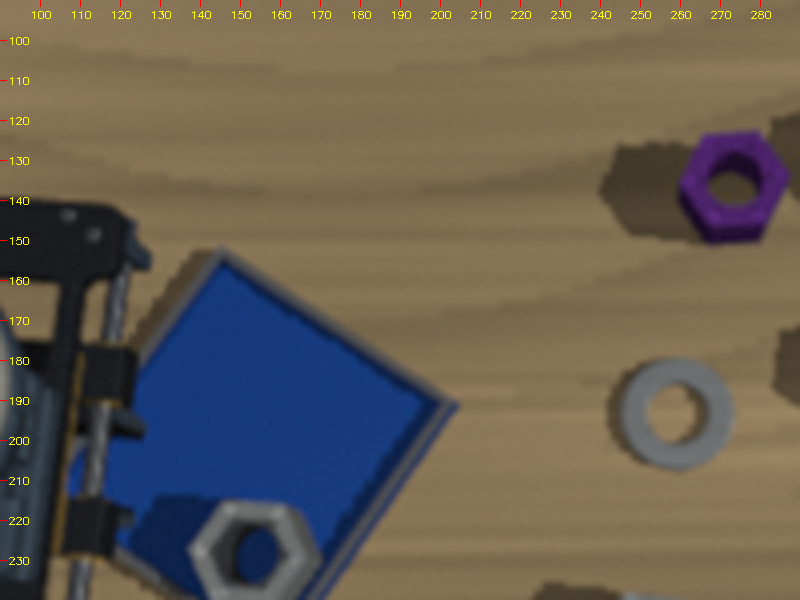

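```bash
python3 - <<'E'
from mv import *
p=arm.current_ee_pos();R=arm.current_tool_rot();print(p,R.round(3),arm.current_joint_positions().round(2),arm.current_force())
for n in CAL: print(n,proj(n,[p,p+[0,0,.1],p+R[:,1]*.045,p-R[:,1]*.045])+.5)
snap("2")
for n in CAL:
    im=np.load(f"pics/{n}2.npy");cv2.imwrite(f"pics/{n}2.png",cv2.resize(im[:,:,::-1],(800,600)))
E
```

```text
[0.54858729 0.22155882 0.09994329] [[ 0.082  0.997 -0.   ]
 [ 0.997 -0.082 -0.   ]
 [-0.    -0.    -1.   ]] [ 1.622e+01  3.129e+01  8.774e+01 -2.000e-02  6.101e+01  2.092e+01] [ 0.28152661 -0.36234222 -0.57464789]
scene [[364.60632937 152.76230599]
 [372.84876712 119.29798539]
 [366.89103275 167.51725587]
 [362.43326025 138.90287959]]
top [[120.11413214 209.62497913]
 [ 98.67563921 202.89708348]
 [123.22661481 185.2591607 ]
 [116.88715337 234.57646739]]
```

View pics/scene2.png

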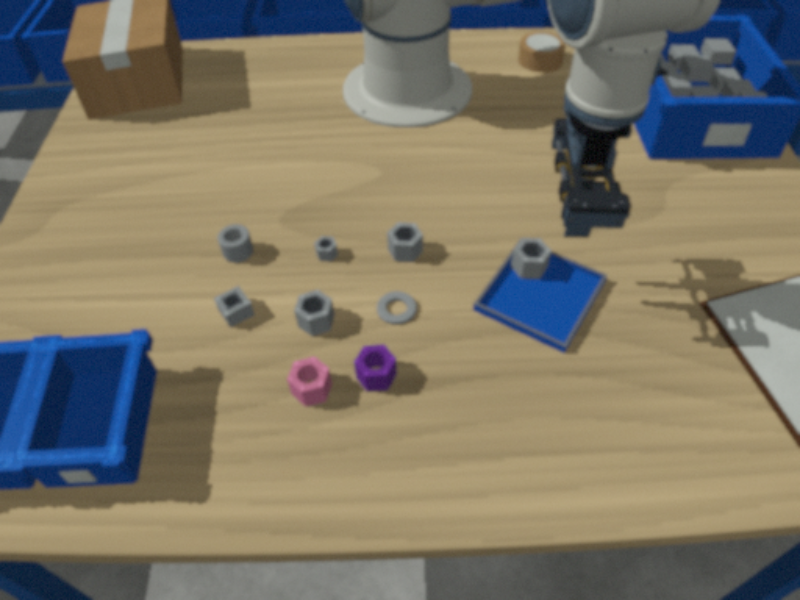

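View pics/top2.png

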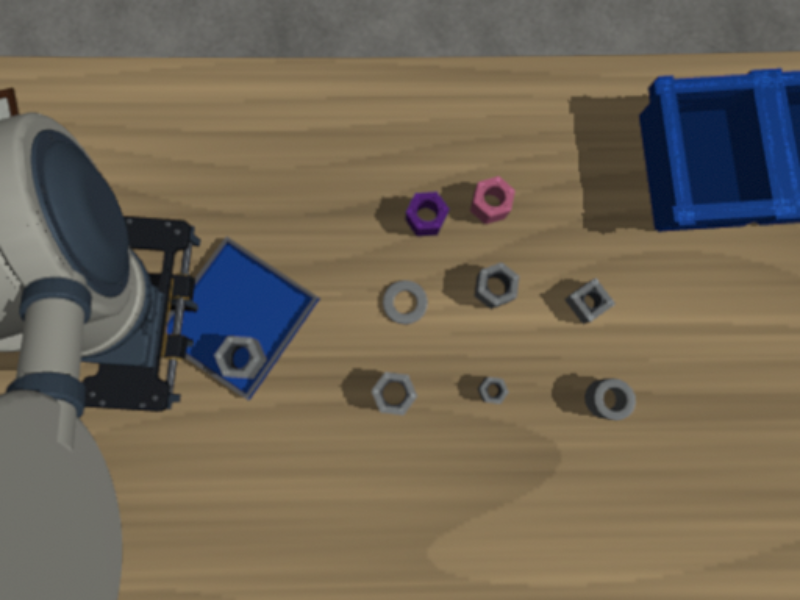

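The grasp closed to 30 mm on nothing. I need to find out how the real fingers sit relative to the reported TCP.

```bash
python3 - <<'E'
from mv import *
from crop import crop
t=[np.load(f"pics/top{i}.npy") for i in(0,2)]
a=t[0][225:275,220:280].astype(int);b=t[1][225:275,220:280].astype(int);print(abs(a-b).max(),abs(a-b).mean())
for q in [(0,0,0),(.1,0,0),(0,.1,0)]: print(proj("scene",q)+.5)
R=ori(-7);print(arm.solve_ik([*P2,.10],ori(-4.6)),arm.current_joint_positions(),arm.current_width())
p=arm.current_ee_pos()
# draw predicted fingers on both views
for n,(x,y,w,h) in dict(scene=(320,90,110,90),top=(80,150,110,90)).items():
    im=np.load(f"pics/{n}2.npy").copy();s=7
    crop(im,x,y,w,h,s,f"pics/{n}2c.png");c=cv2.imread(f"pics/{n}2c.png")
    Rt=arm.current_tool_rot()
    for sg,col in((1,(0,255,0)),(-1,(0,128,255))):
        for dz in(0,-.04):
            for dy in(.015,.0285):
                q=proj(n,[p+Rt@[a,sg*dy,dz] for a in(-.016,.016)])+.5
                cv2.line(c,*[tuple(int(v) for v in (k-[x,y])*s) for k in q],col,1)
    cv2.imwrite(f"pics/{n}2c.png",c)
E
```

```text
27 3.600888888888889
[[260.02006341  57.00431781]]
[[261.00158847  74.79717347]]
[[290.21814672  56.11337193]]
[ 1.63590257e+01  3.13185170e+01  8.76610196e+01 -2.54444375e-14
  6.10204635e+01  2.09590257e+01] [ 1.62353245e+01  3.12840978e+01  8.77150023e+01 -7.02627615e-03
  6.10090407e+01  2.09367038e+01] 0.0298670876752951
```

View pics/scene2c.png

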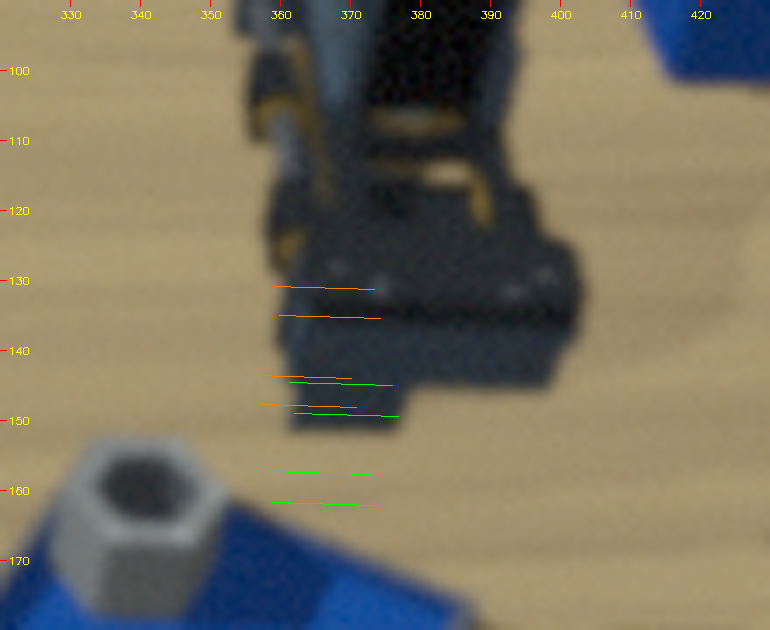

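View pics/top2c.png

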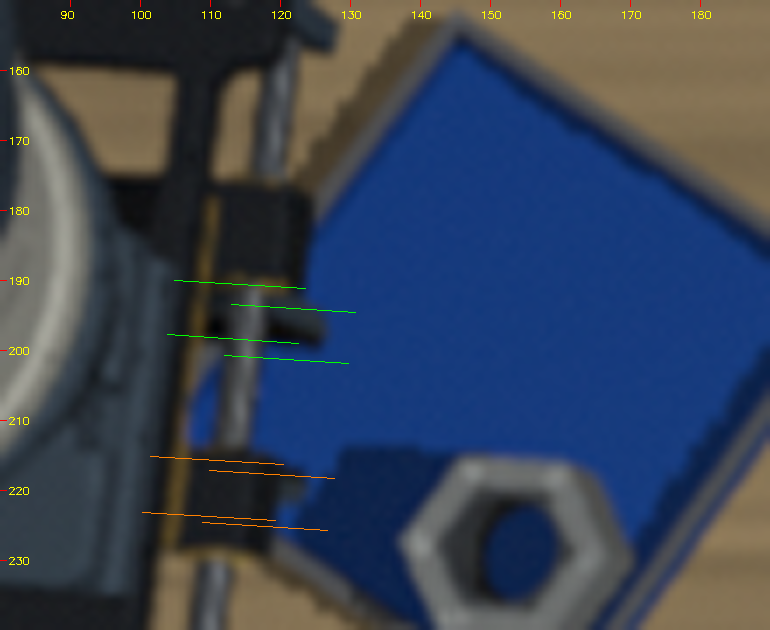

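```bash
python3 - <<'E'
from mv import *
from crop import crop
c=(.42,.09);R=ori(-7);arm.grip(.072)
arm.move_to([*c,.06],R);arm.move_l([*c,.015],feed=.08)
snap("3");p=arm.current_ee_pos();Rt=arm.current_tool_rot();print(p,Rt.round(3),arm.current_t(),arm.current_force(),arm.current_width())
for n,s in (("scene",7),("top",7)):
    im=np.load(f"pics/{n}3.npy").copy();q=proj(n,p)[0].astype(int);x,y=max(q[0]-55,0),max(q[1]-50,0)
    crop(im,x,y,110,85,s,f"pics/{n}3c.png");k=cv2.imread(f"pics/{n}3c.png")
    for sg,col in((1,(0,255,0)),(-1,(0,128,255))):
        for dy in(.036,.0495):
                q=proj(n,[p+Rt@[a,sg*dy,0] for a in(-.016,.016)])+.5
                cv2.line(k,*[tuple(int(v) for v in (e-[x,y])*s) for e in q],col,1)
    cv2.imwrite(f"pics/{n}3c.png",k)
E
```

```text
[0.42045358 0.09009231 0.01542642] [[ 0.122  0.993  0.001]
 [ 0.993 -0.122  0.   ]
 [ 0.     0.001 -1.   ]] 9.55 [ 0.9020901  -0.33072557 -0.09335744] 0.07200190348259103
```

View pics/scene3c.png

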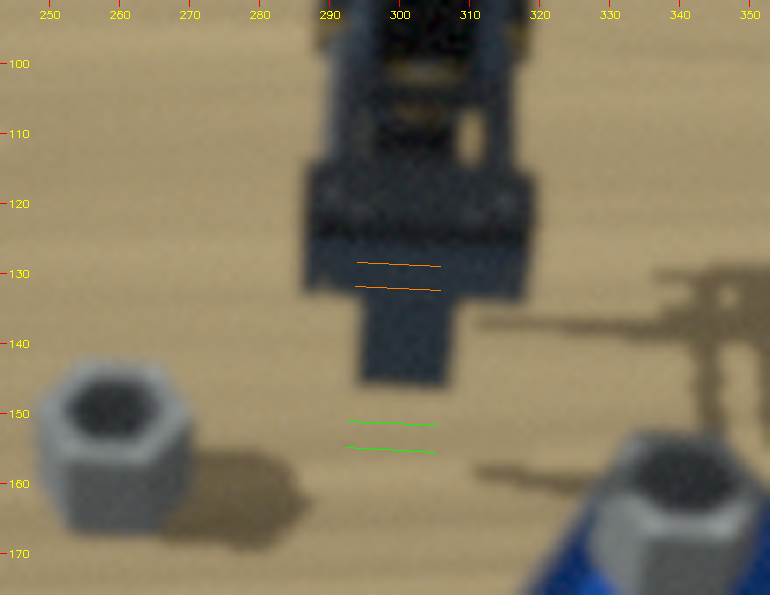

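View pics/top3c.png

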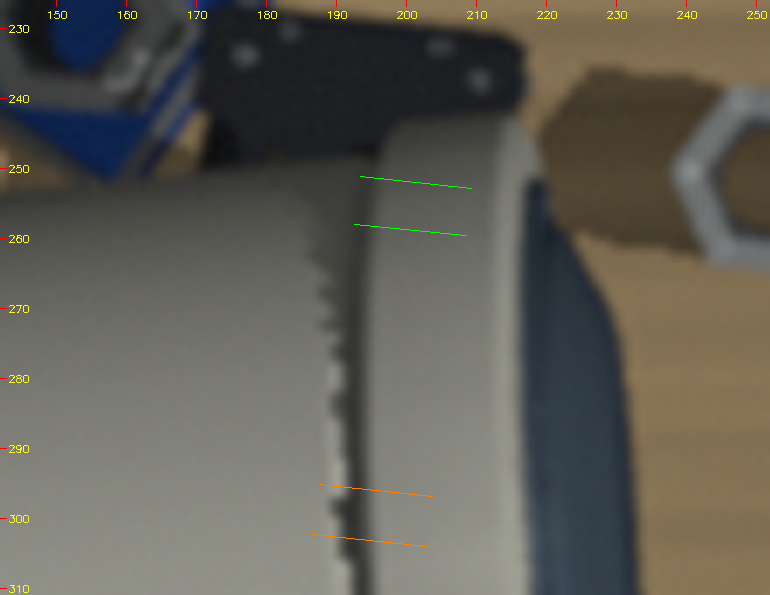

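The fingertips appear in the scene view at (294–307, 146), where the reported TCP predicts row 155. The offset and the shadows say the true tips are about 27 mm higher than reported. I'll probe down over clear bench, watching the force.

```bash
python3 - <<'E'
from mv import *
c=(.42,.09)
f0=arm.current_force()[2]
z=.015
arm.move_l([*c,.003],feed=.06);print(arm.current_force())
z=.003
while z>-.029:
    z-=.002
    try: arm.move_l([*c,z],feed=.05)
    except arm.Unreachable as e: print("unreach",z);break
    f=arm.current_force();d=arm.current_ee_pos()[2]
    if abs(f[2]-f0)>4: print("contact");break
print(z,d,f,arm.current_t())
E
```

```text
[ 0.2882498  -0.17754189 -0.07993523]
contact
-0.02500000000000001 -0.02420357783492156 [-3.52661216 -0.75018975 32.61874518] 13.4
```

Contact came at reported z ≈ -0.024, so the true tips sit 24 mm above the reported TCP. I'll correct all heights by that and pick B again.

```bash
sed -i 's/^H=.015/H=.015-.0242/; s/\.10\]/.076]/g' mv.py; grep -n "076\|^H" mv.py; python3 - <<'E'
from mv import *
from crop import crop
arm.move_l([.42,.09,.07],feed=.2)
pick((.4682,-.0169),-7)
if arm.current_width()>.045:
    arm.move_to([*P2,.076],ori(-4.6)); print(arm.current_ee_pos())
snap("4");print(arm.current_t())
crop(np.load("pics/scene4.npy"),250,60,200,150,4,"pics/s4.png")
E
```

```text
7:H=.015-.0242
10:    arm.move_to([*p,.076],R);arm.move_l([*p,H],feed=.08);print("t",arm.current_t(),"F",arm.current_force().round(1))
12:    arm.move_l([*p,.076],feed=.12);print("w",arm.current_width(),arm.current_force().round(1),arm.current_t())
t 16.0 F [ 0.1 -0.2 -0.8]
w 0.05016627500244399 [ 0.2 -1.   6.3]
w 0.049851479565391515 [ 0.9 -0.2 -5.3] 17.325
[0.54821177 0.22267933 0.07540023]
18.4167
```

View pics/s4.png

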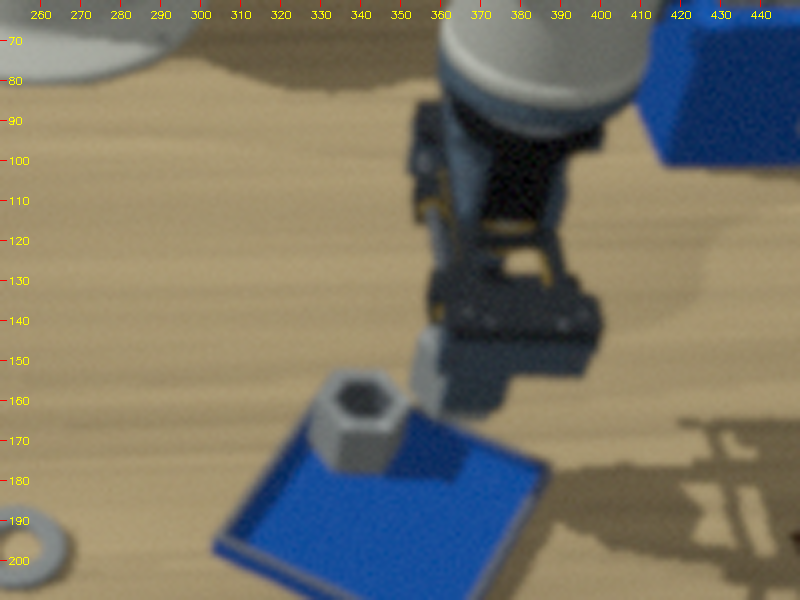

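```bash
python3 - <<'E'
from mv import *
from crop import crop
p=arm.current_ee_pos();Rt=arm.current_tool_rot()
zb=p[2]-H   # nut underside if held as picked
print("zb",zb)
for n,(x,y,w,h) in dict(scene=(335,120,70,60),top=(85,175,70,60)).items():
    s=11;crop(np.load(f"pics/{n}4.npy"),x,y,w,h,s,f"pics/{n}4c.png");k=cv2.imread(f"pics/{n}4c.png")
    for z,col in((zb,(0,255,0)),(zb+.04,(0,128,255))):
        q=proj(n,hexpts(p[0],p[1],-4.6+30,z))+.5
        cv2.polylines(k,[np.int32((q-[x,y])*s)],True,col,1)
    cv2.imwrite(f"pics/{n}4c.png",k)
E
```

```text
zb 0.08493953480259847
```

View pics/scene4c.png

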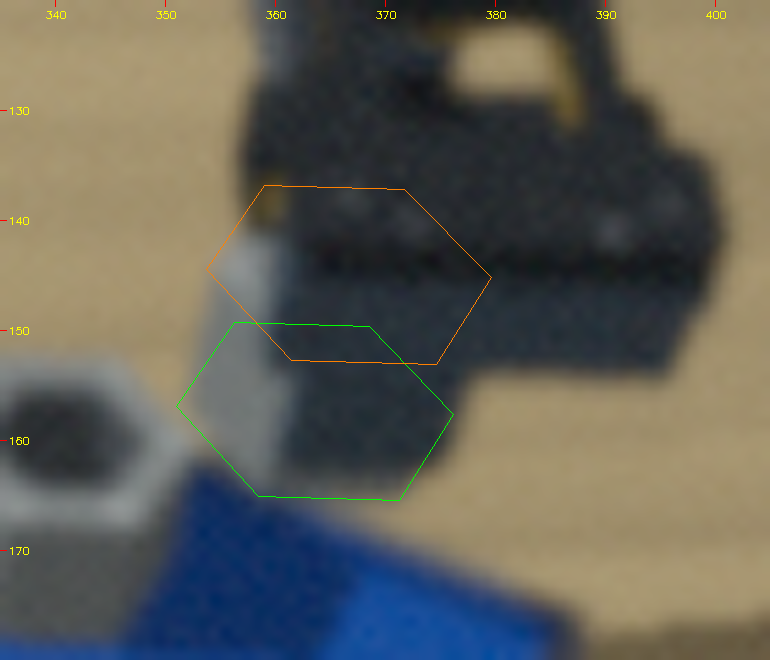

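View pics/top4c.png

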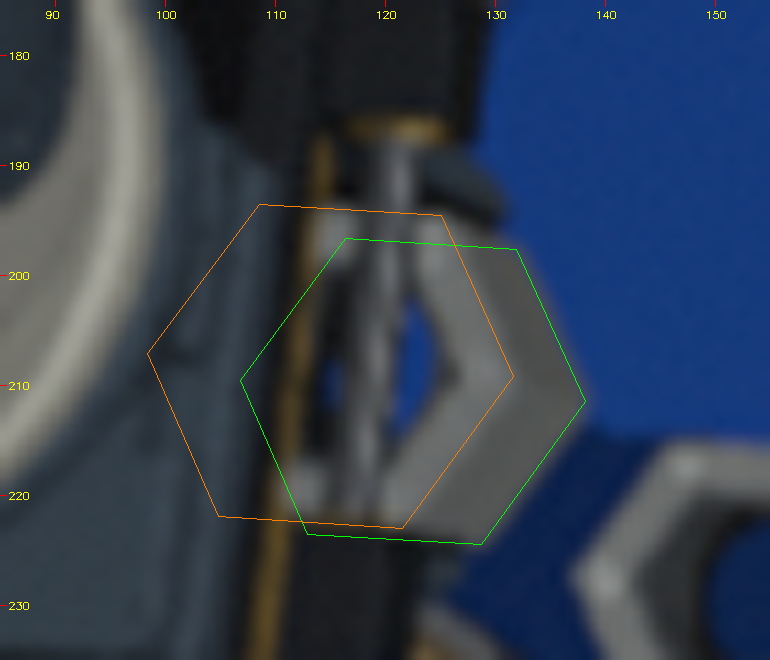

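The held nut matches its predicted outline in both views: in the top view its right corner is at (138,211) against the packed nut's (137,227). So lateral positions are right and only the tip height was off. Lowering B into place.

```bash
cat >> mv.py <<'E'
def place(p,phi):
    arm.move_l([*p,H+.005+.012],ori(phi),feed=.12);print("F",arm.current_force().round(1))
    arm.move_l([*p,H+.005+.0008],feed=.04);print("F",arm.current_force().round(1),arm.current_ee_pos().round(4))
    arm.grip(.057);print("F",arm.current_force().round(1),arm.current_width())
    arm.move_l([*p,.076],feed=.15);print(arm.current_t())
E
python3 - <<'E'
from mv import *
from crop import crop
place(P2,-4.6)
A=(.606,-.1555)
arm.grip(.072);arm.move_to([*A,.076],ori(-100))
snap("5");print(arm.current_t())
crop(np.load("pics/top5.npy"),92,165,90,80,8,"pics/t5.png")
E
```

```text
F [ 0.4  0.9 -4.1]
F [-0.2  1.1 -5.4] [ 0.5486  0.2231 -0.0035]
F [-0.1  0.5 -0.1] 0.057141362375871065
20.5917
22.5583
```

View pics/t5.png

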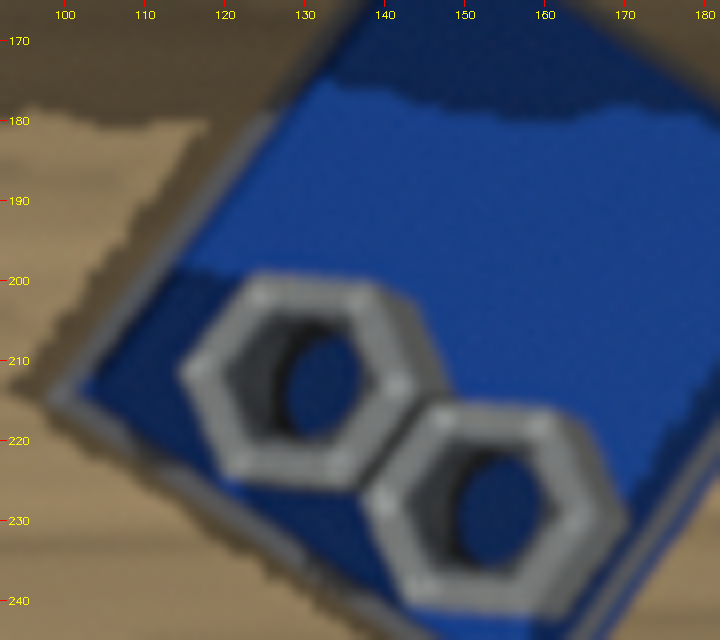

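B is down beside the packed nut, with the facing flats parallel and a thin dark gap from about (137,226) to (146,214). Next I fit B, then pick A.

```bash
python3 - <<'E'
from mv import *
from crop import crop
pb=[(123,199),(139.5,200),(136,226.3),(120,225),(114,211)]
pp=[(145.2,215.3),(161.5,216),(158,241.3),(142.7,240.5),(137,227.5)]
b,e=fit(hexpts,[("top",.045,pb)],[*P2,range(0,60,10)]);print(b,b[2]%60,e)
q,e2=fit(hexpts,[("top",.045,pp)],[*P,range(0,60,10)]);print(q,q[2]%60,e2, "d",np.linalg.norm(b[:2]-q[:2]),np.degrees(np.arctan2(*(b[:2]-q[:2])[::-1])))
m=(b[:2]+q[:2])/2; v=b[:2]-q[:2]; n=np.array([v[1],-v[0]])/np.linalg.norm(v)
print("apex",m+n*np.sqrt(.0555**2-(v@v)/4),P1)
pick((.606,-.1555),-100)
E
```

```text
[ 0.54887244  0.22149986 24.94059924] 24.940599243006197 0.587366672079478
[ 0.51721969  0.17711206 25.53707588] 25.53707588174868 0.3947943661978902 d 0.05451764081442985 54.50749635837041
apex [0.57240788 0.17123722] [0.57252123 0.17304896]
t 24.2417 F [-0.3 -0.3  0.3]
w 0.04990618460328884 [0.3 0.7 3.5]
w 0.049925980267218846 [ 0.3 -0.4 -4. ] 25.5667
```

```bash
python3 - <<'E'
from mv import *
from crop import crop
T=np.array([.5725,.1728])
arm.move_to([*T,.076],ori(-124.6));snap("6")
p=arm.current_ee_pos();zb=p[2]-H;print(p,arm.current_t(),arm.current_width())
for n,(x,y,w,h) in dict(scene=(310,135,70,55),top=(100,170,80,60)).items():
    s=10;crop(np.load(f"pics/{n}6.npy"),x,y,w,h,s,f"pics/{n}6c.png");k=cv2.imread(f"pics/{n}6c.png")
    for z,col in((zb,(0,255,0)),(zb+.04,(0,128,255))):
        q=proj(n,hexpts(p[0],p[1],-34.6,z))+.5
        cv2.polylines(k,[np.int32((q-[x,y])*s)],True,col,1)
    cv2.imwrite(f"pics/{n}6c.png",k)
E
```

```text
[0.57291839 0.1717129  0.07585883] 26.9167 0.04962569753427707
```

View pics/scene6c.png

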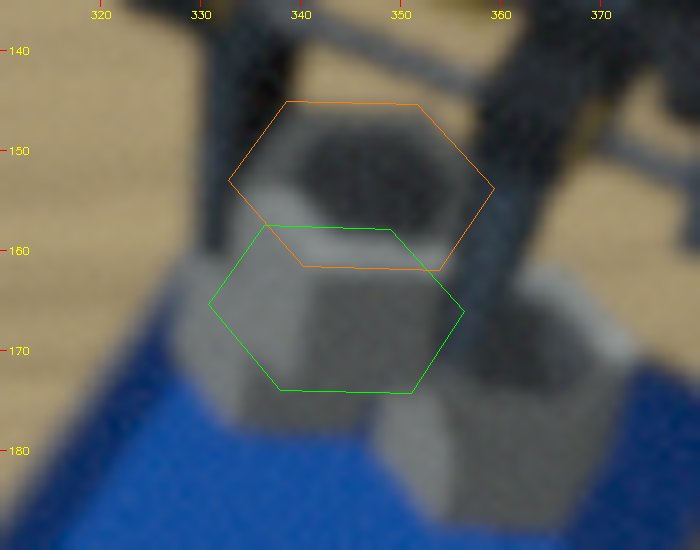

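View pics/top6c.png

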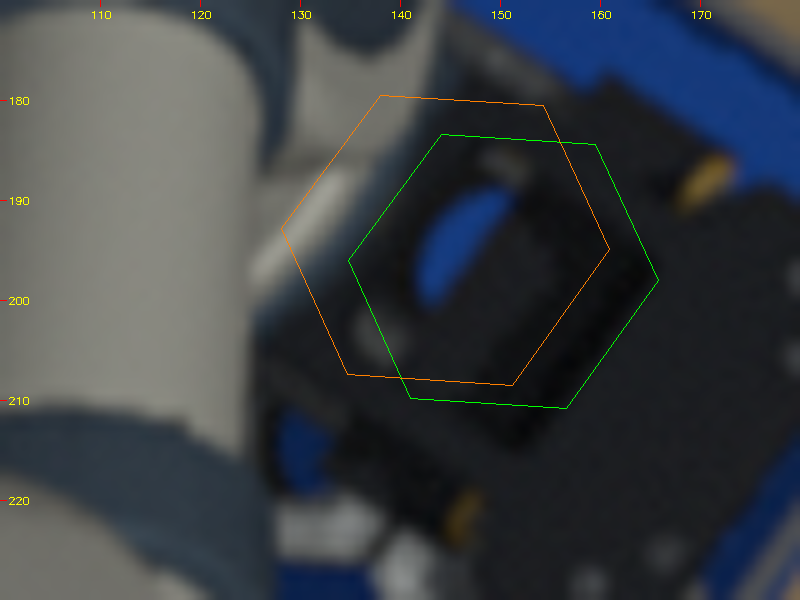

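A is held square at its target: the front edge is at (340,162) in the scene view, on the predicted outline. Placing it now.

```bash
python3 - <<'E'
from mv import *
from crop import crop
T=np.array([.5725,.1728])
place(T,-124.6)
arm.move_to([.45,-.1,.2],ori(-100));snap("7");print(arm.current_t())
crop(np.load("pics/top7.npy"),92,145,116,112,5,"pics/t7.png")
crop(np.load("pics/top7.npy"),105,180,76,68,10,"pics/t7z.png")
crop(np.load("pics/scene7.npy"),295,135,105,95,6,"pics/s7.png")
E
```

```text
F [-0.   0.1 -3.1]
F [ 0.2 -1.  -3.1] [ 0.5724  0.1728 -0.0035]
F [ 0.5 -0.7 -0.7] 0.056813737372572705
29.0917
30.4167
```

View pics/t7z.png

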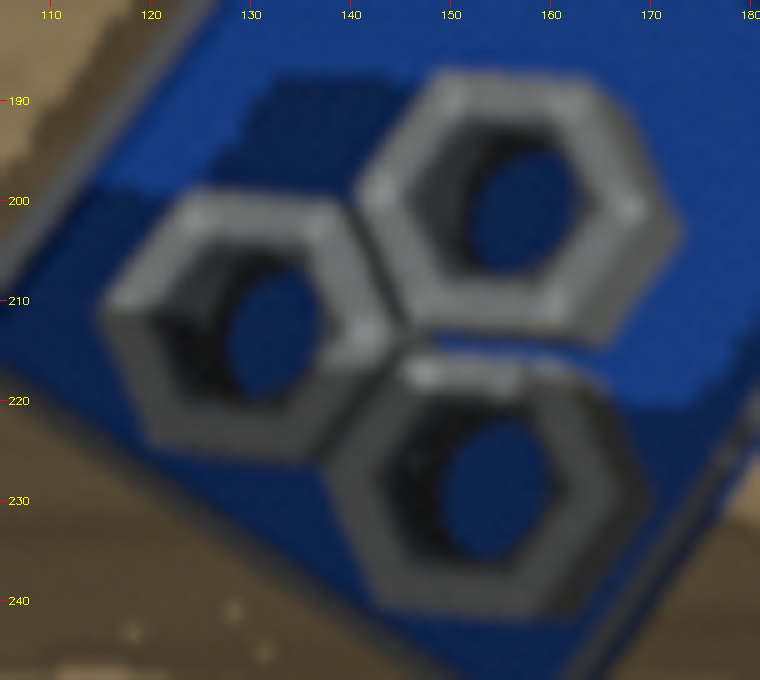

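View pics/s7.png

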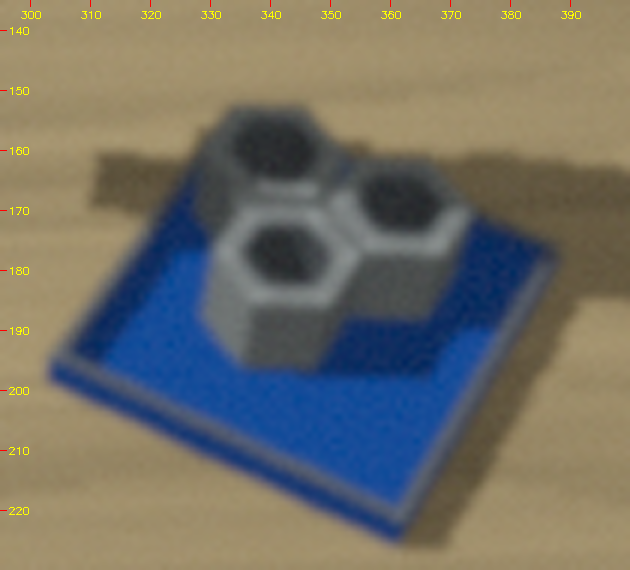

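```bash
python3 - <<'E'
from mv import *
o=dict(A=[(148,186.5),(164.3,188),(161,213.7),(146,212.3),(140.3,199)],B=[(124,198.8),(139.5,200),(136,226.3),(120,225),(114.5,211)],P=[(145.2,215.3),(161.5,216),(158,241.3),(142.7,240.5),(137,227.5)])
r={k:fit(hexpts,[("top",.045,v)],[*topxy(np.mean(v,0),.045),range(0,60,10)])[0] for k,v in o.items()}
for a,b in("AB","AP","BP"): v=r[a][:2]-r[b][:2];print(a,b,np.linalg.norm(v).round(4)-.05)
print({k:(v[2]%60).round(1) for k,v in r.items()}); arm.sign_off();print(arm.current_t())
E
```

```text
A B 0.003499999999999996
A P 0.005499999999999998
B P 0.003999999999999997
{'A': np.float64(25.2), 'B': np.float64(24.2), 'P': np.float64(25.5)}
the job is handed in; nothing more can be done
the job is handed in; nothing more can be done
```

Both loose large hex nuts are now in the tray, forming a close triangle with the packed nut, and the job is handed in. The clock read about 30.4 s at the last picture, against the 51 s limit.

- **Last checks:** from corners I read off the top view, the gaps are about 3.5, 4.0 and 5.5 mm. The three nuts' yaws agree within about 1.3°. In both views all three stand upright and look flat on the tray floor. I saw no movement of the packed nut, and I didn't handle the other pieces.
- **Failed first grasp:** the gripper closed on nothing. The true fingertips sit about 24 mm above the reported tool point, which I confirmed by lowering the fingers onto clear bench (about 33 N in z). I corrected all heights by that amount, and both later grasps held at 50 mm.
- **Disagreement:** the two cameras differ by about 2 mm in y, roughly the stated calibration accuracy. The gap figures come from the top view alone.

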